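# Load the tape stand and hold the D-bore knob down for pinning

### The job

Load the desk's tape stand: slip the small roll of tape over the upright spindle so that it lies flat on the round plate, and let go of it. Then take the black keyed knob, turn it so that its D-shaped bore matches the D-shaped shaft, push it down onto the shaft against the roll, and keep pressing so that the sprung plate is pushed all the way down and the pin hole shows above the knob: finish while still holding the knob and pressing it down. Leave the other things on the desk where they are.

Things in the scene. Friction and masses are not known exactly. Their poses are not given: they have to be found in the camera images.
- stand: Tape stand, fixed: grey base 165 x 100 x 18 mm with an upright steel spindle and, round it, a sprung plate 68 mm in diameter. Origin on the spindle's axis at desk level, z up the spindle; the base spans x -55.5 to +109.5 mm, y +-50 mm. At x = 86 to 101 mm stands a tear-off bar, 64 mm wide in y, top 55 mm above the desk
- shaft_tip (a point): Tip of the spindle, on its axis, 105 mm above the desk; axes as the stand's. 105 to 97 mm up: tapered lead-in (each side draws in 4 mm). 97 to 50 mm: D-shaft, 20 mm in diameter, its one flat 3 mm from the axis, facing the stand's +x (the tear-off bar). Below 50 mm: round drum, 24 mm in diameter with a coned top edge. Pin hole across the shaft (along y) 92.5 mm up
- plate (a joint): How far the sprung plate is pushed down, in m: 0 = up (its top 34 mm above the desk), 0.010 = at its stop (its top at 24 mm). It begins to move at about 4 N and reaches its stop at 12 N; it springs up again when released. The weight of the roll and knob does not move it
- roll_center (a point): Centre (half-way up, on the axis) of the small roll of white tape: 60 mm in diameter, 30 mm high, round through-bore 28 mm, about 0.1 kg. Lies flat on the desk, z along its upright axis; fits either way up. On the plate at rest its centre is 49 mm and its top 64 mm above the desk
- knob_center (a point): Centre (half-way up, on the bore's axis) of the black plastic knob, upright on the desk, 34 mm high, about 0.06 kg; z up. Grip: two flat parallel sides at y = +-17 mm (x -19 to +21 mm). In x it spans -23 to +33 mm, narrowing to a blunt nose at +x with a white line on top. Resting on the mounted roll its centre is 81 mm above the desk; with the plate at its stop 71 mm
- knob_bore (a point): Mouth of the knob's bore at its underside, 17 mm below its centre; axes as the knob's (x to the nose). Through-bore D-shaped, 22 mm in diameter, its one flat 4 mm from the axis on the nose's side: it goes onto the shaft only when the nose points the way the shaft's flat faces, the knob's x axis along the stand's x axis
- magnifier: Bystander: black magnifying glass, 84 mm rim and 100 mm handle, 12 mm thick, lying flat
- ink: Bystander: ink jar, 48 mm in diameter, 62 mm high
- case: Bystander: black spectacle case, 155 x 55 x 38 mm
- eraser: Bystander: white eraser, 58 x 22 x 13 mm
- pebble: Bystander: grey pebble paperweight, 42 mm across, 20 mm high
- widetape: Bystander: large empty-cored ring of tape, 104 mm outside, 78 mm inside, 24 mm high (too wide for the spindle)
- pencup: Bystander: grey pen cup with pens, 80 mm in diameter, the cup 95 mm and the pens up to 175 mm high
Things that resemble listed ones, but are neither listed nor needed, are in the scene too. What is shaped like the stand but red is not meant.

How it is judged:
On the way, in this order (a step that is already met when the one before it is completed fails the run):
1. the roll lies flat on the plate round the spindle, and is let go (horizontal distance between roll_center and stand below 0.005 m and z of roll_center in the frame of stand below 0.053 m and angle between roll_center's own z axis and vertical below 0.12 rad and contact force between the fingers and roll below 0.3 N), for 0.2 s.
2. the knob is on the D-shaft, its flat matching the shaft's, down on the roll (horizontal distance between knob_center and stand below 0.004 m and z of knob_center in the frame of stand below 0.085 m and angle between the x axis of knob_center and the x axis of stand, either way round below 0.25 rad), for 0.2 s.
At the end, for the whole second after the job is handed in: Roll round the spindle (within 5 mm, flat); knob on the D-shaft above it (within 4 mm of the axis, matched within 0.25 rad, upright within 0.15 rad), its centre under 76.5 mm; the fingers still on it (over 2 N), pressing it on the roll (over 4 N), the plate at least 7 of its 10 mm down (value of joint plate above 0.007 m and z of knob_center in the frame of stand below 0.0765 m and horizontal distance between knob_center and stand below 0.004 m and angle between the x axis of knob_center and the x axis of stand, either way round below 0.25 rad and angle between knob_center's own z axis and vertical below 0.15 rad and horizontal distance between roll_center and stand below 0.005 m and z of roll_center in the frame of stand below 0.046 m and angle between roll_center's own z axis and vertical below 0.12 rad and contact force between knob and roll above 4 N and contact force between the fingers and knob above 2 N); the arm keeps its last pose, push and grip.
It fails at once if another thing on the desk is shifted by more than 30 mm (distance of any of magnifier, ink, case, eraser, pebble, widetape, pencup from where it was at the start of the episode above 0.03 m).
It also fails if it takes over 72 s, if anything falls off the work surface, if the arm or the gripper's body presses on something with over 40 N, if the wrist force passes 120 N, or if a joint passes its speed limit or range.

### The arm

A 7-joint arm with a two-finger parallel gripper is mounted at the origin on the work surface. World frame = base frame: x ahead of the robot, y to its left, z up, the work surface at z = 0. Lengths are in m, angles in rad, forces in N, time in s.
With the tool pointing down it reaches from about 0.35 to 0.9 m from the base axis. Payload 8.1 kg.
Tool frame: the origin (TCP) lies between the finger pads; the fingertips stand 22 mm ahead of it and the grasp point (between the pads) lies 3 mm ahead of it; z points along the fingers, y is the line along which they close (so a half turn about z gives the same grasp; the last joint's range is limited). The gripper opens to 85 mm and grips with 20 to 120 N. Pads are 22 mm wide; open, the fingers measure 114 mm over their backs; the gripper's body (76 mm by 85 mm) begins 54 mm behind the grasp point. The pads swing forward as they close: fully open they stand 13 mm farther back than shut.
Start: joints at [1.182, 0.434, 0.025, 1.573, -0.012, 1.134, -0.075], TCP at [0.176, -0.6, 0.253] pointing down, gripper open.
Joint ranges: [-2.62, 2.62], [-0.44, 2.09], [-1.27, 1.32], [0.08, 2.57], [-1.32, 4.46], [0.12, 2], [-2.74, 2.74]. Speed limits (rad/s): [2.22, 2.22, 3.01, 3.01, 3.14, 3.14, 3.14].

### API

Orientations are given as a 3x3 rotation matrix whose columns are the frame's x, y, z axes.
In Python, from station import ctrl gives the robot as it stands.
- The arm moves only by the shell command python3 -m creep 'ROWS' [FORCE]. ROWS is JSON, a list of rows, each a list of 3 entries, a list of its own where there are three numbers: the turn, a rotation vector about the tool's x, y, z in units of 6 degrees (1.0 is 6 degrees), then the shift along the tool's x, y, z in units of 30 mm (1.0 is 30 mm), then the opening, from 0 (shut) to 1 (fully open). In form: [[[ax, ay, az], [x, y, z], grip], ...]. A call has 1 to 8 rows; each row is the pose to reach, as a shift and turn from the pose commanded when the call began, along the tool's axes at that moment; what a row does not reach only later rows make up. A row lasts 1/12 s, in which the tool goes at most 41.7 mm and 7.16 degrees, less where a joint would pass 70% of its speed; a pose out of reach is approached as far as the arm can. A call with a gripper value outside its range is refused whole. The fingers move at their own pace and stop on an object; FORCE is the grip in N (left out, the last holds). Time passes only in rows, so rows that repeat a pose let the fingers close. It gives the time, the measured TCP pose, the force, the opening and the grip force at its end, in the units of the state.
- ctrl.state(): the state, without advancing time (a new reading comes with each control period).
- ctrl.camera(name): name is "scene" or "top"; returns (picture, depth): 420x560x3 uint8, red, green, blue; 420x560 float32, m along the optical axis (not along the pixel's ray), 0 where there is no reading.
- ctrl.calibration(name): a dict with "fx", "fy", "cx", "cy" (pixels), "extrinsics" (4x4, takes a point from world to camera coordinates). Camera axes: x right, y down, z forward; pixel columns grow to the right and rows downward; lengths in m; the calibration is good to about 2 mm. A picture is of the moment at which its call begins. calibration takes no time and is no camera call.
- ctrl.sign_off(): hands the job in; it is judged then, once.
The state is a dict: "time_s": time; "q": joint angles; "joint_vel": joint speeds; "tau": joint torques, N m; "eef_pos": TCP position; "ee_rot": TCP orientation; "contact_force": force on the tool from outside, world axes, zero at the start; "torque": the same for the moment, N m; "finger_gap": opening from 0.0 (shut) to 1.0 (fully open); "grasp_force": force on a finger pad.
Only numpy, scipy, OpenCV 4.12 (cv2) and the standard library are available. Lean on these libraries where they do the work, as an engineer would, in place of code of your own. Each camera call takes 0.05 s, during which the arm holds its last target. There are 200 camera calls.

## Working session

There is one attempt and no reset: what is moved stays moved. The work goes in short steps, Python scripts to look and compute and a shell command to move; the robot and the scene stay as the last step left them, time stands still between calls to the robot, and variables do not carry over. Pictures are saved under pics/ and viewed, at most 10 in all, crops included, and the job is handed in when it is done.

```bash
mkdir -p pics; ls; cat > h.py <<'E'
import numpy as np, cv2
from station import ctrl
def snap(n):
    im,d=ctrl.camera(n); c=ctrl.calibration(n); np.savez(f'{n}.npz',im=im,d=d); return im,d,c
def world(d,c):
    v,u=np.mgrid[:d.shape[0],:d.shape[1]]
    P=np.stack([(u-c['cx'])/c['fx']*d,(v-c['cy'])/c['fy']*d,d],-1)
    E=np.array(c['extrinsics']); return (P-E[:3,3])@E[:3,:3]
E
python3 - <<'E'
from h import *
for n in('scene','top'):
    im,d,c=snap(n); cv2.imwrite(f'pics/{n}0.png',im[:,:,::-1])
    print(n,c)
print(ctrl.state())
E
```

```text
pics
scene {'fx': 385.1939219096584, 'fy': 385.1939219096584, 'cx': 277.5153563457355, 'cy': 210.64785267544215, 'extrinsics': array([[-0.76857954,  0.63971514,  0.00707256,  0.35582409],
       [ 0.50480012,  0.61320451, -0.60758297, -0.21494669],
       [-0.39301695, -0.46340562, -0.79422472,  1.35540504],
       [ 0.        ,  0.        ,  0.        ,  1.        ]])}
top {'fx': 543.1410216534586, 'fy': 543.1410216534586, 'cx': 276.7515029368603, 'cy': 214.17498301053857, 'extrinsics': array([[ 0.02643566, -0.99951435,  0.01649928,  0.02994913],
       [-0.98504588, -0.0288569 , -0.16985844,  0.48769239],
       [ 0.17025207, -0.01176223, -0.98533034,  1.37026062],
       [ 0.        ,  0.        ,  0.        ,  1.        ]])}
{'time_s': 0.1, 'q': array([ 1.18239473,  0.43511941,  0.02499835,  1.57401645, -0.0115913 ,
        1.13401121, -0.07510589]), 'joint_vel': array([-0.00013054, -0.00144642,  0.00021728, -0.00094806, -0.00036609,
       -0.00051832,  0.00052785]), 'tau': array([ 3.98177639e-03, -6.71754456e+01,  1.02865566e+00, -3.16905534e+01,
        1.58415263e-02,  7.06803985e-03,  6.60417470e-06]), 'eef_pos': array([ 0.17601824, -0.59925364,  0.25262178]), 'ee_rot': array([[ 9.59462476e-01,  2.81835893e-01, -5.35089317e-04],
       [ 2.81836363e-01, -9.59461601e-01,  1.30403392e-03],
       [-1.45874087e-04, -1.40197925e-03, -9.99999007e-01]]), 'contact_force': array([ 0.69407329,  0.22282086, -0.2601995 ]), 'torque': array([-7.75016979e-05, -1.52025649e-02, -3.35389913e-02]), 'grasp_force': 0.0, 'finger_gap': 0.9979386492136679}
```

View pics/scene0.png

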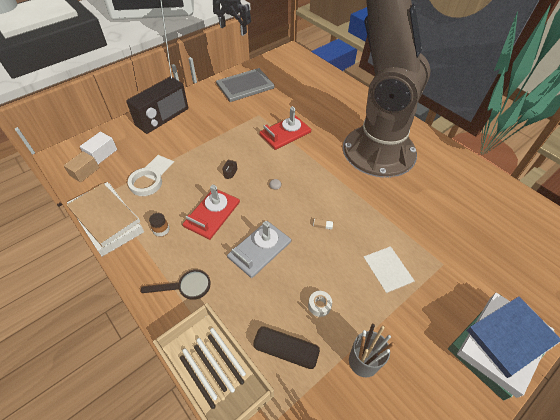

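View pics/top0.png

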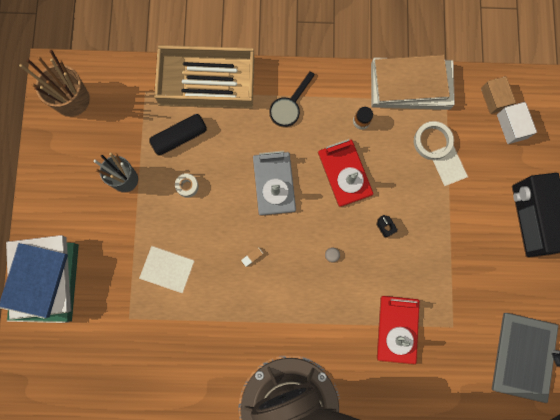

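The grey stand is at top (275,190) with its tear-off bar on the far side. The small roll is at top (186,185) and the knob at top (387,226) / scene (230,169).

```bash
cat > m.py <<'E'
from h import *
T=np.load('top.npz');S=np.load('scene.npz')
def crop(Z,u,v,r):return cv2.resize(Z['im'][v-r:v+r,u-r:u+r],(390,290) if 0 else (260,260),interpolation=cv2.INTER_CUBIC)
a=np.hstack([crop(T,186,185,22),crop(T,387,226,22),crop(T,275,185,40)])
b=np.hstack([crop(S,320,302,25),crop(S,230,169,20),crop(S,262,245,40)])
cv2.imwrite('pics/crops.png',np.vstack([a,b])[:,:,::-1])
for n,Z,bx in (('top',T,{'roll':(186,185,26),'knob':(387,226,22),'stand':(275,185,45)}),('scene',S,{'roll':(320,302,26),'knob':(230,169,22),'stand':(262,245,50)})):
    c=ctrl.calibration(n); P=world(Z['d'],c)
    for k,(u,v,r) in bx.items():
        p=P[v-r:v+r,u-r:u+r].reshape(-1,3); dd=Z['d'][v-r:v+r,u-r:u+r].ravel()
        p=p[dd>0]
        print(n,k,'desk',np.median(p[p[:,2]<.012],0).round(4))
        for lo,hi in {'roll':[(.025,.035)],'knob':[(.028,.040)],'stand':[(.014,.022),(.029,.039),(.048,.06),(.06,.11),(.1,.11)]}[k]:
            q=p[(p[:,2]>lo)&(p[:,2]<hi)]
            if len(q)<5: print(lo,len(q));continue
            rc=cv2.minAreaRect((q[:,:2]*1000).astype(np.float32))
            (cx,cy),rr=cv2.minEnclosingCircle((q[:,:2]*1000).astype(np.float32))
            print(n,k,lo,hi,len(q),'med',np.median(q,0).round(4),'rect',np.round(rc[0],1),np.round(rc[1],1),round(rc[2],1),'circ',round(cx,1),round(cy,1),round(rr,1))
E
python3 m.py
```

```text
top roll desk [5.683e-01 2.914e-01 1.000e-04]
top roll 0.025 0.035 286 med [0.5604 0.2858 0.0296] rect [560.6 286.2] [59.9 56.5] 1.4 circ 560.9 286.2 30.3
top knob desk [ 0.471  -0.2527  0.0006]
top knob 0.028 0.04 214 med [ 0.4696 -0.2428  0.0338] rect [ 468.1 -244.7] [54.7 34.7] 31.9 circ 467.4 -244.6 28.6
top stand desk [5.72e-01 4.50e-02 2.00e-04]
top stand 0.014 0.022 1227 med [0.5852 0.0561 0.0176] rect [580.   13.4] [164.1 181.1] 7.1 circ 582.6 12.8 118.7
top stand 0.029 0.039 398 med [0.5493 0.0504 0.0334] rect [576.   53.9] [122.   66.6] 6.9 circ 579.7 53.2 64.6
top stand 0.048 0.06 151 med [0.6416 0.0602 0.0525] rect [594.5  57. ] [111.3  63.9] 6.7 circ 598.1 55.7 59.1
top stand 0.06 0.11 58 med [0.5438 0.0504 0.0975] rect [591.7  52.7] [106.5  20.3] 3.0 circ 591.5 56.5 53.6
top stand 0.1 0.11 24 med [0.5453 0.0505 0.1029] rect [545.   50.4] [10.9 15.2] 2.6 circ 547.3 50.5 8.1
scene roll desk [0.5545 0.2807 0.0007]
scene roll 0.025 0.035 338 med [0.5649 0.2905 0.03  ] rect [563.9 289.2] [58.8 56. ] 46.4 circ 563.6 288.6 30.4
scene knob desk [ 4.580e-01 -2.577e-01  3.000e-04]
scene knob 0.028 0.04 120 med [ 0.4715 -0.2383  0.0335] rect [ 470.1 -240.6] [55.8 36.3] 30.7 circ 469.8 -240.0 28.0
scene stand desk [5.539e-01 5.940e-02 5.000e-04]
scene stand 0.014 0.022 1471 med [0.5932 0.0509 0.0179] rect [588.9 -22.6] [163.8 263.4] 7.9 circ 589.9 -20.1 148.2
scene stand 0.029 0.039 486 med [0.5661 0.0448 0.0341] rect [598.5 -29.9] [132.2 245.6] 10.1 circ 603.3 -31.5 133.9
scene stand 0.048 0.06 171 med [0.6402 0.0584 0.0522] rect [614.2 -27.8] [107.7 236.4] 9.8 circ 618.9 -26.9 127.4
scene stand 0.06 0.11 94 med [0.5522 0.0539 0.0829] rect [566.4 -43.2] [ 12.7 215.9] 10.6 circ 571.2 -42.3 108.0
scene stand 0.1 0.11 18 med [0.5493 0.0546 0.104 ] rect [550.1  53.1] [11.4 13.5] 50.8 circ 550.3 53.3 8.5
```

View pics/crops.png

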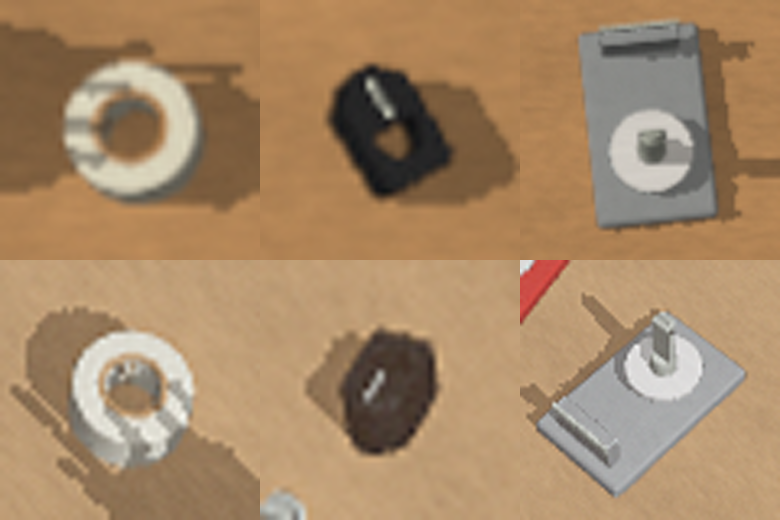

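```bash
cat > m2.py <<'E'
from h import *
for n in('top','scene'):
    Z=np.load(n+'.npz');c=ctrl.calibration(n);P=world(Z['d'],c);im=Z['im'].astype(int)
    ok=(Z['d']>0)&(np.hypot(P[...,0]-.57,P[...,1]-.053)<.115)&(im[...,0]-im[...,2]<25)
    q=P[ok&(P[...,2]>.013)&(P[...,2]<.023)]*1000
    rc=cv2.minAreaRect(q[:,:2].astype(np.float32));print(n,'base',rc)
    L,W=max(rc[1]),min(rc[1])
    a=np.deg2rad(rc[2]) if rc[1][0]>rc[1][1] else np.deg2rad(rc[2]-90)
    print('stand from base',np.array(rc[0])-27*np.array([np.cos(a),np.sin(a)]),np.rad2deg(a))
    q=P[ok&(P[...,2]>.029)&(P[...,2]<.038)&(np.hypot(P[...,0]-.547,P[...,1]-.051)<.045)]*1000
    print('plate',len(q),cv2.minEnclosingCircle(q[:,:2].astype(np.float32)),cv2.fitEllipse(cv2.convexHull(q[:,:2].astype(np.float32))))
    q=P[ok&(P[...,2]>.048)&(P[...,2]<.058)&(P[...,0]>.6)]*1000
    print('bar',cv2.minAreaRect(q[:,:2].astype(np.float32)))
E
python3 m2.py
```

```text
top base ((575.4949951171875, 53.310752868652344), (164.70529174804688, 98.36360168457031), 7.523772716522217)
stand from base [548.7274484   49.77543919] 7.523772716522217
plate 349 ((549.2534790039062, 50.317806243896484), 34.071407318115234) ((549.008544921875, 50.30488967895508), (65.9792251586914, 66.96065521240234), 85.5789566040039)
bar ((641.1368408203125, 62.43266677856445), (15.621219635009766, 63.954219818115234), 7.299177169799805)
scene base ((578.046875, 57.57485580444336), (164.27940368652344, 99.84968566894531), 7.111196994781494)
stand from base [551.25456537  54.23238   ] 7.111196994781494
plate 299 ((550.7506713867188, 52.686798095703125), 34.342559814453125) ((550.9639282226562, 52.67158508300781), (66.56055450439453, 67.79856872558594), 72.07744598388672)
bar ((643.5670776367188, 65.9843521118164), (16.369239807128906, 62.11765670776367), 7.966067790985107)
```

```bash
cat > go.py <<'E'
# usage: go.py x y z yaw_deg(tool x) [mm] -> turn and shift in move units
import sys
from h import *
from scipy.spatial.transform import Rotation as R
x,y,z,w=map(float,sys.argv[1:])
s=ctrl.state();M=np.array(s['ee_rot']);w=np.deg2rad(w)
D=np.array([[np.cos(w),np.sin(w),0],[np.sin(w),-np.cos(w),0],[0,0,-1]])
print('turn',(np.rad2deg(R.from_matrix(M.T@D).as_rotvec())/6).round(2),'shift',(M.T@(np.array([x,y,z])/1000-s['eef_pos'])/.03).round(3),'t',round(s['time_s'],2),'pos',(1000*s['eef_pos']).round(1),'yaw',round(float(np.rad2deg(np.arctan2(M[1,0],M[0,0]))),1),'gap',round(float(s['finger_gap']),3),'F',s['contact_force'].round(1),'g',round(float(s['grasp_force']),1))
E
python3 go.py 562.2 287.6 250 7.4
```

```text
turn [-0.01  0.    1.49] shift [ 20.682 -24.735   0.119] t 0.1 pos [ 176.  -599.3  252.6] yaw 16.4 gap 0.998 F [ 0.7  0.2 -0.3] g 0.0
```

```bash
python3 -m creep '[[[0,0,0],[0.9,-1,0],1],[[0,0,0],[1.8,-2.1,0],1],[[0,0,0.5],[2.6,-3.2,0],1],[[0,0,1],[3.5,-4.2,0],1],[[0,0,1.5],[4.4,-5.2,0],1],[[0,0,1.5],[5.2,-6.2,0],1],[[0,0,1.5],[6.1,-7.3,0],1],[[0,0,1.5],[7,-8.3,0],1]]' 40; python3 go.py 562.2 287.6 250 7.4
```

```text
time_s: 0.77
eef_pos: [0.3073, -0.2996, 0.2532]
ee_rot: [[0.992, 0.128, -0.0], [0.128, -0.992, -0.0], [-0.0, 0.0, -1.0]]
contact_force: [0.5, 0.1, -0.3]
finger_gap: 1.0
grasp_force: 0.0
turn [ 0.    0.   -0.01] shift [ 10.927 -18.327   0.101] t 0.77 pos [ 307.3 -299.6  253.2] yaw 7.3 gap 1.0 F [ 0.5  0.1 -0.3] g 0.0
```

```bash
python3 -m creep '[[[0,0,0],[0.6,-1,0],1],[[0,0,0],[1.2,-2.1,0],1],[[0,0,0],[1.9,-3.2,0],1],[[0,0,0],[2.6,-4.3,0],1],[[0,0,0],[3.2,-5.3,0],1],[[0,0,0],[3.8,-6.4,0],1],[[0,0,0],[4.5,-7.5,0],1],[[0,0,0],[5.1,-8.5,0],1]]';python3 -m creep '[[[0,0,0],[0.6,-1,0],1],[[0,0,0],[1.2,-2.1,0],1],[[0,0,0],[1.9,-3.2,0],1],[[0,0,0],[2.6,-4.3,0],1],[[0,0,0],[3.2,-5.3,0],1],[[0,0,0],[3.8,-6.4,0],1],[[0,0,0],[4.2,-7.5,0],1],[[0,0,0],[4.2,-7.5,0],1]]'; python3 go.py 562.2 287.6 80 7.4
```

```text
time_s: 1.43
eef_pos: [0.4269, -0.0268, 0.2534]
ee_rot: [[0.992, 0.129, 0.0], [0.129, -0.992, 0.0], [0.0, -0.0, -1.0]]
contact_force: [-0.0, -0.4, 0.8]
finger_gap: 1.001
grasp_force: 0.0
time_s: 2.1
eef_pos: [0.5223, 0.2182, 0.253]
ee_rot: [[0.991, 0.136, -0.001], [0.136, -0.991, 0.005], [0.0, -0.005, -1.0]]
contact_force: [-0.6, 0.3, 0.8]
finger_gap: 1.002
grasp_force: 0.0
turn [-0.05 -0.    0.07] shift [ 1.631 -2.082  5.777] t 2.1 pos [522.3 218.2 253. ] yaw 7.8 gap 1.002 F [-0.6  0.3  0.8] g 0.0
```

```bash
python3 -m creep '[[[0,0,0],[0,0,0],1],[[0,0,0],[0,0,0],1],[[0,0,0],[0,0,0],1],[[0,0,0],[0,0,0],1]]' >/dev/null; python3 go.py 562.2 287.6 85 7.4
```

```text
turn [ 0.01  0.   -0.02] shift [ 1.64  -2.447  5.606] t 2.43 pos [522.7 208.7 253.3] yaw 7.3 gap 1.002 F [-0.2  0.4 -0.2] g 0.0
```

```bash
python3 -m creep '[[[0,0,0],[0.6,-0.9,0.5],1],[[0,0,0],[1.2,-1.8,1],1],[[0,0,0],[1.64,-2.45,2],1],[[0,0,0],[1.64,-2.45,3],1],[[0,0,0],[1.64,-2.45,4],1],[[0,0,0],[1.64,-2.45,5],1],[[0,0,0],[1.64,-2.45,5.6],1],[[0,0,0],[1.64,-2.45,5.6],1]]' >/dev/null;python3 -m creep '[[[0,0,0],[0,0,0],1],[[0,0,0],[0,0,0],1]]' >/dev/null; python3 go.py 562.2 287.6 28 7.4
python3 - <<'E'
from h import *
im,d,c=snap('scene'); cv2.imwrite('pics/s1.png',cv2.resize(im[240:360,240:400],(800,600))[:,:,::-1])
E
```

```text
turn [-0.01 -0.02 -0.01] shift [-0.035  0.06   1.964] t 3.27 pos [562.9 289.4  86.9] yaw 7.3 gap 1.0 F [-0.3  0.1  0.8] g 0.0
```

View pics/s1.png

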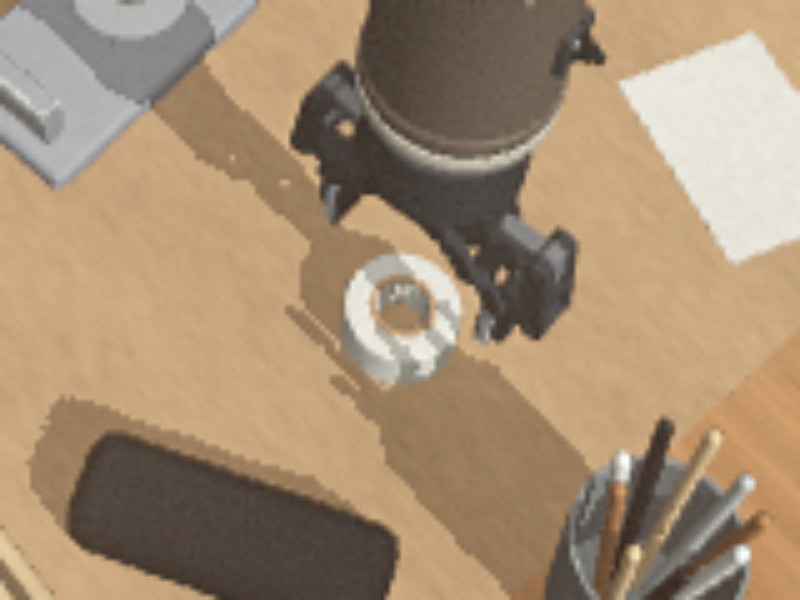

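The fingers straddle the roll (crop 400,320), so I'll descend and grip.

```bash
python3 -m creep '[[[0,0,0],[-0.03,0.05,0.7],1],[[0,0,0],[-0.03,0.05,1.4],1],[[0,0,0],[-0.03,0.05,1.96],1],[[0,0,0],[-0.03,0.05,1.96],1],[[0,0,0],[-0.03,0.05,1.96],1]]' >/dev/null;python3 go.py 562.2 287.6 28 7.4; python3 -m creep '[[[0,0,0],[0,0,0],0.6],[[0,0,0],[0,0,0],0.6],[[0,0,0],[0,0,0],0.5],[[0,0,0],[0,0,0],0.5],[[0,0,0],[0,0,0],0.5],[[0,0,0],[0,0,0],0.5],[[0,0,0],[0,0,0],0.5],[[0,0,0],[0,0,0],0.5]]' 40 >/dev/null; python3 go.py 562.2 287.6 28 7.4
```

```text
turn [-0.   -0.   -0.01] shift [ 0.018  0.014 -0.018] t 3.73 pos [561.6 287.9  27.5] yaw 7.4 gap 0.998 F [0.7 0.8 0.5] g 0.0
turn [-0.01 -0.03 -0.01] shift [-0.008  0.031  0.029] t 4.4 pos [562.3 288.6  28.9] yaw 7.4 gap 0.694 F [-2.  -2.3 10. ] g 41.2
```

```bash
python3 -m creep '[[[0,0,0],[0,0,-1],0.5],[[0,0,0],[0,0,-2],0.5],[[0,0,0],[0,0,-3],0.5],[[0,0,0],[0,0,-4],0.5],[[0,0,0],[0,0,-4.5],0.5],[[0,0,0],[0,0,-4.5],0.5],[[0,0,0],[0,0,-4.5],0.5]]' >/dev/null;python3 go.py 550 51.7 165 7.4
```

```text
turn [-0.01 -0.03 -0.01] shift [-1.401  7.766 -0.074] t 4.98 pos [561.8 288.2 163.1] yaw 7.4 gap 0.693 F [ 0.1 -0.6 -1.8] g 43.8
```

```bash
python3 -m creep '[[[0,0,0],[-0.2,1.2,0],0.5],[[0,0,0],[-0.5,2.4,0],0.5],[[0,0,0],[-0.7,3.6,0],0.5],[[0,0,0],[-0.9,4.8,0],0.5],[[0,0,0],[-1.1,6,0],0.5],[[0,0,0],[-1.3,7,0],0.5],[[0,0,0],[-1.4,7.75,0],0.5],[[0,0,0],[-1.4,7.75,0],0.5]]' >/dev/null;python3 -m creep '[[[0,0,0],[0,0,0],0.5],[[0,0,0],[0,0,0],0.5]]' >/dev/null;python3 go.py 550 51.7 165 7.4
python3 - <<'E'
from h import *
im,d,c=snap('scene'); P=world(d,c)
cv2.imwrite('pics/s2.png',cv2.resize(im[180:300,190:350],(800,600))[:,:,::-1])
# white roll pixels in hand
ok=(d>0)&(P[...,2]>.125)&(P[...,2]<.175)&(np.hypot(P[...,0]-.55,P[...,1]-.052)<.05)&(im.min(2)>130)
q=P[ok]*1000;print(len(q),q.mean(0),q.min(0),q.max(0))
t=q[(q[:,2]>np.percentile(q[:,2],97)-4)];print('top',len(t),cv2.minEnclosingCircle(t[:,:2].astype(np.float32)))
# circle fit of the side with r=30
from scipy.optimize import least_squares
s=q[(q[:,2]<np.percentile(q[:,2],97)-5)]
for r in(30,):
    f=least_squares(lambda p:np.hypot(s[:,0]-p[0],s[:,1]-p[1])-r,[550,52],loss='soft_l1');print(len(s),f.x,np.abs(f.fun).mean())
E
```

```text
turn [-0.01  0.01 -0.  ] shift [ 0.032  0.031 -0.141] t 5.82 pos [548.9  52.5 160.8] yaw 7.4 gap 0.693 F [-1.2  1.2 -1. ] g 43.8
243 [563.20763984  60.05594656 155.7489436 ] [522.56287026  24.62468544 131.59315213] [580.18622303  92.06595057 171.69662985]
top 126 ((549.3831176757812, 58.72735595703125), 32.984806060791016)
100 [548.25117998  54.13109192] 1.920559774917096
```

View pics/s2.png

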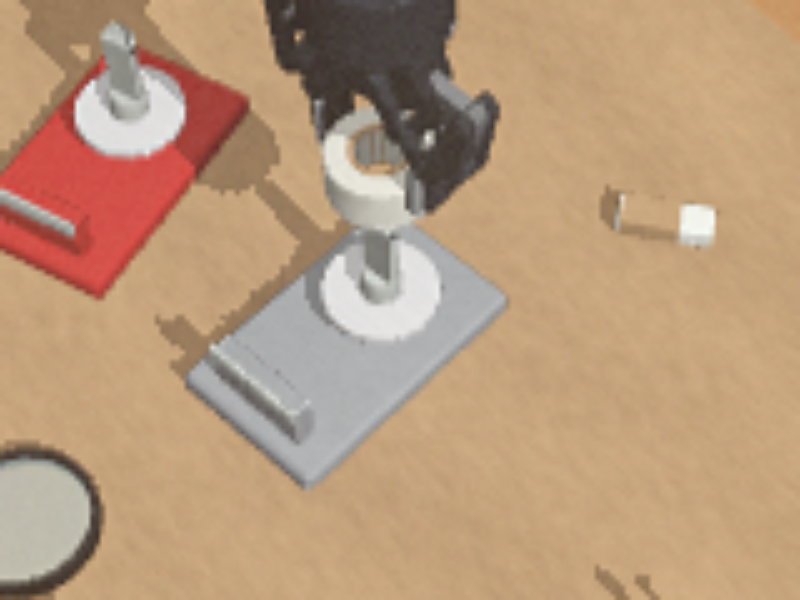

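```bash
python3 -m creep '[[[0,0,0],[0.05,0.03,0.5],0.5],[[0,0,0],[0.05,0.03,1],0.5],[[0,0,0],[0.05,0.03,1.5],0.5],[[0,0,0],[0.05,0.03,2],0.5],[[0,0,0],[0.05,0.03,2.4],0.5],[[0,0,0],[0.05,0.03,2.4],0.5],[[0,0,0],[0.05,0.03,2.4],0.5]]' >/dev/null;python3 go.py 550 51.7 63 7.4;  python3 -m creep '[[[0,0,0],[0,0,0.3],0.5],[[0,0,0],[0,0,0.5],0.5],[[0,0,0],[0,0,0.5],0.5],[[0,0,0],[0,0,0.5],0.5]]' >/dev/null;python3 go.py 550 51.7 63 7.4
```

```text
turn [-0.    0.01  0.01] shift [-0.02   0.011  0.868] t 6.45 pos [550.6  52.1  89. ] yaw 7.5 gap 0.692 F [ 0.3 -0.8 -1. ] g 43.8
turn [ 0.    0.   -0.01] shift [-0.027 -0.024  0.378] t 6.78 pos [550.9  51.1  74.3] yaw 7.4 gap 0.694 F [ 0.7  0.2 -0.9] g 43.8
```

```bash
python3 -m creep '[[[0,0,0],[0,0,0.15],0.5],[[0,0,0],[0,0,0.3],0.5],[[0,0,0],[0,0,0.37],0.5],[[0,0,0],[0,0,0.37],0.5],[[0,0,0],[0,0,0.37],0.5]]' >/dev/null;python3 go.py 550 51.7 63 7.4; python3 -m creep '[[[0,0,0],[0,0,0],0.75],[[0,0,0],[0,0,0],0.85],[[0,0,0],[0,0,0],0.95],[[0,0,0],[0,0,0],0.95],[[0,0,0],[0,0,0],0.95],[[0,0,0],[0,0,0],0.95]]' >/dev/null;python3 go.py 550 51.7 63 7.4
```

```text
turn [ 0.  0. -0.] shift [-0.03  -0.021  0.01 ] t 7.2 pos [551.   51.2  63.3] yaw 7.4 gap 0.69 F [ 0.2  0.5 -1.3] g 43.8
turn [ 0.   -0.   -0.01] shift [-0.034 -0.022  0.016] t 7.7 pos [551.1  51.2  63.5] yaw 7.4 gap 0.95 F [-0.1 -1.1  0.9] g 0.0
```

Released; I'll raise straight up, then look.

```bash
python3 -m creep '[[[0,0,0],[0,0,-0.7],0.95],[[0,0,0],[0,0,-1.6],0.95],[[0,0,0],[0,0,-2.8],0.95],[[0,0,0],[0,0,-4],0.95],[[0,0,0],[0,0,-5],0.95],[[0,0,0],[0,1,-6],1],[[0,0,0],[0,2,-6],1],[[0,0,0],[0,3,-6],1]]' >/dev/null; python3 -m creep '[[[0,0,0],[-0.3,1,0],1],[[0,0,-1],[-0.6,2,0],1],[[0,0,-2],[-0.9,3,0],1],[[0,0,-3],[-1.2,4,0],1],[[0,0,-3.9],[-1.5,5,0],1],[[0,0,-3.9],[-1.5,5,0],1],[[0,0,-3.9],[-1.5,5,0],1]]' >/dev/null
python3 - <<'E'
from h import *
for n in('top','scene'):
    im,d,c=snap(n);P=world(d,c)*1000
    ok=(d>0)&(P[...,2]>58)&(P[...,2]<68)&(np.hypot(P[...,0]-550,P[...,1]-52)<45)
    q=P[ok];print(n,len(q),q[:,2].mean(),cv2.minEnclosingCircle(q[:,:2].astype(np.float32)))
E
python3 go.py 464.8 -245.2 90 31
```

```text
top 297 63.251480942943964 ((550.01123046875, 50.139888763427734), 30.06021499633789)
scene 238 63.44357556450925 ((552.7843017578125, 53.53915023803711), 30.815826416015625)
turn [-0.01 -0.   -0.05] shift [-2.987  0.297  5.112] t 9.05 pos [ 537.2 -191.8  243.4] yaw 30.7 gap 1.005 F [ 0.2 -0.5  0.6] g 0.0
```

```bash
python3 -m creep '[[[0,0,0],[-1,0.1,0],1],[[0,0,0],[-2,0.2,1],1],[[0,0,0],[-2.99,0.3,2],1],[[0,0,0],[-2.99,0.3,3],1],[[0,0,0],[-2.99,0.3,4],1],[[0,0,0],[-2.99,0.3,5],1],[[0,0,0],[-2.99,0.3,5.1],1],[[0,0,0],[-2.99,0.3,5.1],1]]' >/dev/null; python3 -m creep '[[[0,0,0],[0,0,0],0.9],[[0,0,0],[0,0,0],0.9],[[0,0,0],[0,0,0],0.9]]'>/dev/null
python3 go.py 464.8 -245.2 28 31
python3 - <<'E'
from h import *
im,d,c=snap('scene'); cv2.imwrite('pics/s3.png',cv2.resize(im[120:210,170:290],(800,600))[:,:,::-1])
E
```

```text
turn [ 0.02 -0.02 -0.04] shift [-0.02 -0.06  2.14] t 9.97 pos [ 466.1 -246.4   92.2] yaw 30.8 gap 0.894 F [ 0.3 -0.5  0.6] g 0.0
```

View pics/s3.png

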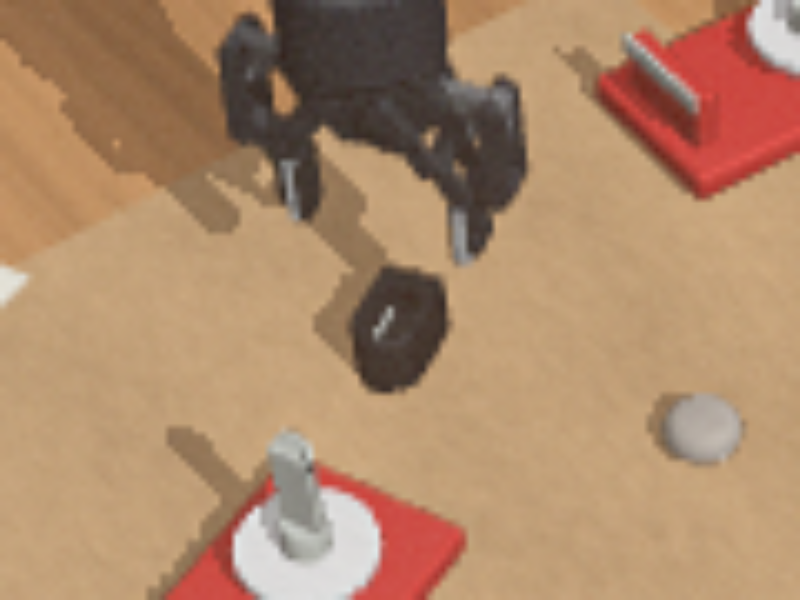

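The knob (crop 400,330) lies centred below the fingers with its nose pointing along the tool's x. I'll descend and grip.

```bash
python3 -m creep '[[[0,0,0],[-0.02,-0.04,0.8],0.9],[[0,0,0],[-0.02,-0.04,1.6],0.9],[[0,0,0],[-0.02,-0.04,2.12],0.9],[[0,0,0],[-0.02,-0.04,2.12],0.9],[[0,0,0],[-0.02,-0.04,2.12],0.9]]' >/dev/null;python3 go.py 464.8 -245.2 28 31; python3 -m creep '[[[0,0,0],[0,0,0],0.6],[[0,0,0],[0,0,0],0.5],[[0,0,0],[0,0,0],0.4],[[0,0,0],[0,0,0],0.2],[[0,0,0],[0,0,0],0.2],[[0,0,0],[0,0,0],0.2],[[0,0,0],[0,0,0],0.2],[[0,0,0],[0,0,0],0.2]]' 90 >/dev/null; python3 go.py 464.8 -245.2 28 31
```

```text
turn [-0.    0.   -0.04] shift [ 0.038  0.013 -0.029] t 10.43 pos [ 463.6 -245.4   27.1] yaw 30.8 gap 0.9 F [-0.8 -0.3  0.7] g 0.0
turn [ 0.02 -0.01 -0.04] shift [ 0.026 -0.012  0.004] t 11.1 pos [ 464.3 -245.9   28.1] yaw 30.8 gap 0.381 F [-1.1  0.4  9. ] g 89.1
```

```bash
python3 -m creep '[[[0,0,0],[0,0,-1],0.2],[[0,0,0],[0,0,-2],0.2],[[0,0,0],[0,0,-3],0.2],[[0,0,0],[0,0,-4],0.2],[[0,0,0],[0,0,-5],0.2],[[0,0,0],[0,0,-5.5],0.2],[[0,0,0],[0,0,-5.5],0.2],[[0,0,0],[0,0,-5.5],0.2]]' >/dev/null;python3 go.py 550.5 51.7 190 7.4
```

```text
turn [ 0.02 -0.01  3.89] shift [ 7.551 -7.047  0.083] t 11.77 pos [ 463.9 -245.8  192.8] yaw 30.8 gap 0.379 F [ 0.8  0.4 -2.2] g 89.5
```

```bash
python3 -m creep '[[[0,0,0.5],[0.9,-0.8,0],0.2],[[0,0,1],[1.8,-1.7,0],0.2],[[0,0,1.5],[2.7,-2.5,0],0.2],[[0,0,2],[3.6,-3.4,0],0.2],[[0,0,2.5],[4.5,-4.2,0],0.2],[[0,0,3],[5.4,-5,0],0.2],[[0,0,3.5],[6.3,-5.9,0],0.2],[[0,0,3.9],[6.8,-6.4,0],0.2]]' >/dev/null;python3 -m creep '[[[0,0,0],[0,0,0],0.2],[[0,0,0],[0,0,0],0.2],[[0,0,0],[0,0,0],0.2]]' >/dev/null;python3 go.py 550.5 51.7 170 7.4
```

```text
turn [ 0.01  0.02 -0.  ] shift [ 0.478 -0.906  0.682] t 12.68 pos [539.8  22.9 190.5] yaw 7.4 gap 0.379 F [-0.3  0.2 -0.8] g 89.4
```

```bash
python3 -m creep '[[[0,0,0],[0.24,-0.45,0.3],0.2],[[0,0,0],[0.48,-0.9,0.8],0.2],[[0,0,0],[0.48,-0.9,1.1],0.2],[[0,0,0],[0.48,-0.9,1.1],0.2],[[0,0,0],[0.48,-0.9,1.1],0.2]]' >/dev/null;python3 go.py 550.5 51.7 155 7.4
python3 - <<'E'
from h import *
im,d,c=snap('scene'); P=world(d,c)*1000
cv2.imwrite('pics/s4.png',cv2.resize(im[180:270,210:330],(800,600),interpolation=cv2.INTER_CUBIC)[:,:,::-1])
a=np.deg2rad(7.4);X=np.array([np.cos(a),np.sin(a)]);Y=np.array([-X[1],X[0]])
o=np.array([551.2,53.3])
for nm,zr in(('knob top',(156,166)),('knob side',(128,152)),('roll',(58,68)),('roll side',(36,58))):
    ok=(d>0)&(P[...,2]>zr[0])&(P[...,2]<zr[1])&(np.hypot(P[...,0]-551,P[...,1]-53)<45)
    q=P[ok];x=(q[:,:2]-o)@X;y=(q[:,:2]-o)@Y
    print(nm,len(q),np.percentile(x,[0,2,50,98,100]).round(1),np.percentile(y,[0,2,50,98,100]).round(1))
    if nm=='knob side':
        for yy in(-15,-10,-5,0,5,10,15):
            m=abs(y-yy)<2.5;print(yy,m.sum(),np.percentile(x[m],[50,90]).round(1) if m.sum() else '',q[m,2].round(0)[:6])
E
```

```text
turn [ 0.01  0.02 -0.02] shift [-0.002 -0.041  0.1  ] t 13.1 pos [550.7  50.5 158. ] yaw 7.3 gap 0.381 F [ 0.1 -0.2 -0.3] g 89.4
knob top 153 [-8.9 -6.1 14.7 31.9 33.8] [-29.5 -22.7  -1.   26.3  27.5]
knob side 90 [-11.3  -9.5  19.6  33.1  33.7] [-31.4 -15.5  11.7  27.6  28.1]
-15 0  []
-10 6 [-7.7 -5.5] [151. 151. 148. 146. 144. 141.]
-5 7 [32.1 32.6] [147. 139. 151. 146. 141. 135.]
0 5 [33.  33.6] [151. 148. 141. 133. 129.]
5 14 [30.2 32.4] [151. 147. 149. 144. 142. 144.]
10 14 [26.1 28. ] [148. 147. 146. 145. 144. 141.]
15 28 [15.8 21.7] [152. 152. 152. 149. 150. 147.]
roll 231 [-29.8 -26.8   5.9  29.2  30.7] [-30.5 -25.1   6.2  28.3  29.4]
roll side 118 [-19.2 -18.   14.9  30.2  31.1] [-17.4 -15.1  14.   29.2  33.1]
```

View pics/s4.png

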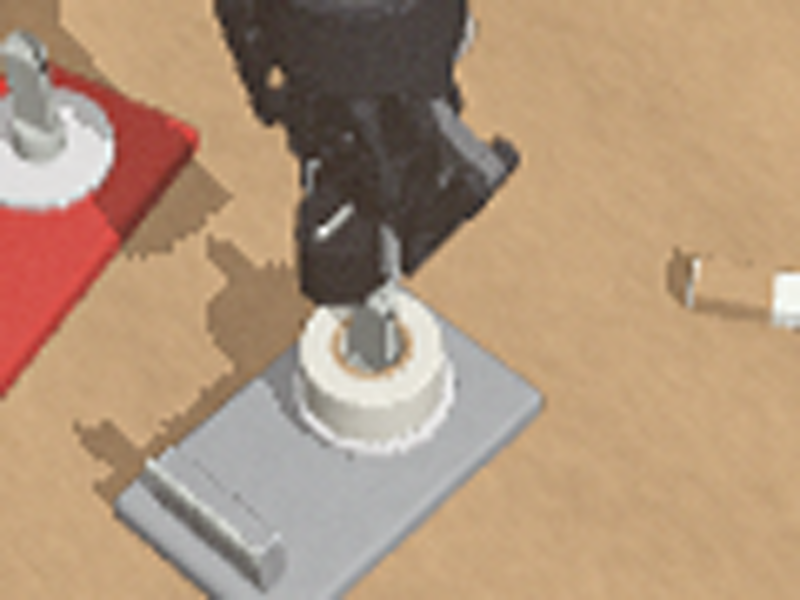

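```bash
python3 -m creep '[[[0,0,0],[0,-0.03,0.5],0.2],[[0,0,0],[0,-0.03,0.8],0.2],[[0,0,0],[0,-0.03,0.9],0.2],[[0,0,0],[0,-0.03,0.9],0.2],[[0,0,0],[0,-0.03,0.9],0.2]]' >/dev/null;python3 go.py 550.5 51.7 92 7.4; python3 -m creep '[[[0,0,0],[0,0,0.1],0.2],[[0,0,0],[0,0,0.2],0.2],[[0,0,0],[0,0,0.3],0.2],[[0,0,0],[0,0,0.35],0.2],[[0,0,0],[0,0,0.35],0.2]]' >/dev/null;python3 go.py 550.5 51.7 92 7.4
```

```text
turn [ 0.    0.   -0.01] shift [-0.036  0.039  1.336] t 13.57 pos [551.4  53.  132.1] yaw 7.3 gap 0.382 F [ 0.3  0.8 -0.1] g 89.4
turn [ 0.01  0.02 -0.01] shift [-0.005  0.012  0.964] t 13.98 pos [550.7  52.1 120.9] yaw 7.3 gap 0.383 F [-1.5 -3.9 -1.3] g 89.5
```

```bash
python3 -m creep '[[[0,0,0],[0,0.02,0.15],0.2],[[0,0,0],[0,0.02,0.3],0.2],[[0,0,0],[0,0.02,0.45],0.2],[[0,0,0],[0,0.02,0.6],0.2],[[0,0,0],[0,0.02,0.75],0.2],[[0,0,0],[0,0.02,0.75],0.2]]' >/dev/null;python3 go.py 550.5 51.7 92 7.4
```

```text
turn [ 0.01  0.02 -0.01] shift [-0.002  0.008  0.188] t 14.48 pos [550.5  51.9  97.6] yaw 7.3 gap 0.385 F [-2.2 -4.  -3. ] g 89.4
```

```bash
python3 -m creep '[[[0,0,0],[0,0.02,0.1],0.2],[[0,0,0],[0,0.02,0.2],0.2],[[0,0,0],[0,0.02,0.22],0.2],[[0,0,0],[0,0.02,0.22],0.2],[[0,0,0],[0,0.02,0.22],0.2],[[0,0,0],[0,0.02,0.22],0.2]]' >/dev/null;python3 go.py 550.5 51.7 82 7.4;python3 -m creep '[[[0,0,0],[0,0,0.1],0.2],[[0,0,0],[0,0,0.2],0.2],[[0,0,0],[0,0,0.3],0.2],[[0,0,0],[0,0,0.33],0.2],[[0,0,0],[0,0,0.33],0.2],[[0,0,0],[0,0,0.33],0.2]]' 110 >/dev/null;python3 go.py 550.5 51.7 82 7.4
```

```text
turn [ 0.01  0.02 -0.01] shift [-0.009 -0.002  0.331] t 14.98 pos [550.8  51.7  91.9] yaw 7.4 gap 0.383 F [-3.3 -3.8 -0.6] g 90.0
turn [ 0.01  0.01 -0.01] shift [-0.012 -0.002  0.026] t 15.48 pos [550.9  51.7  82.8] yaw 7.4 gap 0.379 F [-7.4 -4.7  8.6] g 112.4
```

```bash
python3 -m creep '[[[0,0,0],[-0.02,0,0.05],0.2],[[0,0,0],[-0.02,0,0.1],0.2],[[0,0,0],[-0.02,0,0.1],0.2],[[0,0,0],[-0.02,0,0.1],0.2]]' >/dev/null;python3 go.py 550.5 51.7 82 7.4
python3 - <<'E'
from h import *
im,d,c=snap('scene'); P=world(d,c)*1000
cv2.imwrite('pics/s5.png',cv2.resize(im[180:270,210:330],(800,600),interpolation=cv2.INTER_CUBIC)[:,:,::-1])
ok=(d>0)&(P[...,2]>45)&(P[...,2]<62)&(np.hypot(P[...,0]-551,P[...,1]-53)<31)&(im.min(2)>130)
z=P[ok][:,2];print('roll top z',np.histogram(z,np.arange(45,63,1)))
E
```

```text
turn [ 0.02 -0.01 -0.01] shift [-0.011 -0.002 -0.   ] t 15.82 pos [550.8  51.7  82. ] yaw 7.3 gap 0.381 F [-13.5  -7.2  35.8] g 116.1
roll top z (array([ 3,  8,  4,  6,  4,  3,  7,  5, 12, 13,  2,  5,  1,  0,  0,  0,  1]), array([45, 46, 47, 48, 49, 50, 51, 52, 53, 54, 55, 56, 57, 58, 59, 60, 61,
       62]))
```

View pics/s5.png

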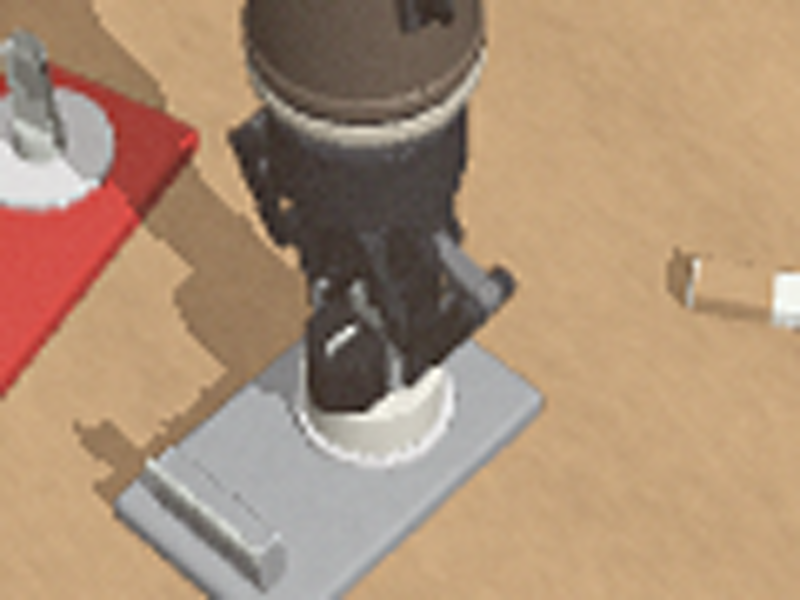

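The plate is at its stop: the roll's top is at about 54 mm. I'll ease off slightly, confirm and hand in.

```bash
python3 -m creep '[[[0,0,0],[0,0,-0.02],0.2],[[0,0,0],[0,0,-0.02],0.2],[[0,0,0],[0,0,-0.02],0.2],[[0,0,0],[0,0,-0.02],0.2],[[0,0,0],[0,0,-0.02],0.2],[[0,0,0],[0,0,-0.02],0.2]]' >/dev/null;python3 go.py 550.5 51.7 82 7.4
```

```text
turn [ 0.01 -0.   -0.01] shift [-0.011 -0.001  0.001] t 16.37 pos [550.8  51.7  82. ] yaw 7.4 gap 0.373 F [-11.2  -6.5  28.1] g 114.6
```

```bash
python3 -c "
from station import ctrl
print(ctrl.sign_off())"
```

```text
the job is handed in; nothing more can be done
None
```

The roll is on the spindle and let go, and I handed in at about 16.4 s with the knob on the D-shaft, gripped at about 115 N and pressed with about 28 N; the plate looked fully down (roll top at about 54 mm), but the pin hole was hidden by the gripper and sign-off returned no verdict.

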